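Fetch the heat sink from behind the bench supplies and set it on the chip

ROBOT

A 6-joint arm with a two-finger parallel gripper is mounted at the origin on the work surface. World frame = base frame: x ahead of the robot, y to its left, z up, the work surface at z = 0. Lengths are in mm, angles in rad, forces in N, time in s.
With the tool pointing down it reaches from about 350 to 850 mm from the base axis. Payload 8.1 kg.
Tool frame: the origin (TCP) lies on the mounting face of the last link; the fingertips stand 173 mm ahead of it and the grasp point (between the pads) lies 155 mm ahead of it; z points along the fingers, y is the line along which they close (so a half turn about z gives the same grasp; the last joint's range is limited). The gripper opens to 85 mm and grips with 20 to 120 N. Pads are 22 mm wide; open, the fingers measure 114 mm over their backs; the gripper's body (76 mm by 85 mm) begins 54 mm behind the grasp point. The pads swing forward as they close: fully open they stand 13 mm farther back than shut.
Start: joints at [1.131, 0.13, 1.488, -0, 1.523, -0.085], TCP at [208.421, 562.643, 404.692] pointing down, gripper open.
Joint ranges: [-2.96, 2.96], [-0.89, 2.26], [0.02, 2.5], [-1.34, 4.48], [0, 2.73], [-2.66, 2.66]. Speed limits (rad/s): [2.39, 2.39, 2.79, 3.14, 3.14, 3.14].

INTERFACE

Orientations are given as a 3x3 rotation matrix whose columns are the frame's x, y, z axes.
In Python, from rig import ctrl gives the robot as it stands.
- The arm moves only by the shell command python3 -m pendant 'ROWS' [OPENING] [FORCE]. ROWS is JSON, a list of rows, each a list of 4 numbers: the shift along the tool's x, y, z in cm, then the turn about the tool's z in degrees. In form: [[tx, ty, tz, roll], ...]. A call has exactly 10 rows; each row is the pose to reach, as a shift and turn from the pose commanded when the call began, along the tool's axes at that moment; what a row does not reach only later rows make up. A row lasts 1/10 s, in which the tool goes at most 50 mm and 8.59 degrees, less where a joint would pass 70% of its speed; a pose out of reach is approached as far as the arm can. A call with a gripper value outside its range is refused whole. OPENING is the opening in per cent of the stroke, from 0 (shut) to 100 (fully open), set as the call begins (- or left out, the last holds). The fingers move at their own pace and stop on an object; FORCE is the grip in N (left out, the last holds). Time passes only in rows, so rows that repeat a pose let the fingers close, or fill a call up. It gives the time, the measured TCP pose, the force, the opening and the grip force at its end, in the units of the state.
- ctrl.get_obs(): the state, without advancing time (a new reading comes with each control period).
- ctrl.snapshot(name): name is "scene" or "side" or "wrist"; returns a dict with "pixels" (420x560x3 uint8, red, green, blue), "fx", "fy", "cx", "cy" (pixels), "dist_coeffs" ([k1, k2, p1, p2, k3] as OpenCV has them; the pictures are not rectified), "rvec" (rotation vector, rad) and "tvec" (3), from world to camera coordinates, as OpenCV has them. Camera axes: x right, y down, z forward; pixel columns grow to the right and rows downward; lengths in mm; the calibration is good to about 2 mm. A picture is of the moment at which its call begins. There is no depth.
- ctrl.close_job(): hands the job in; it is judged then, once.
The state is a dict: "time": time; "joints": joint angles; "qd": joint speeds; "joint_torque": joint torques, N m; "position": TCP position; "eef_rot": TCP orientation; "ft_force": force on the tool from outside, world axes, zero at the start; "moment": the same for the moment, N m; "finger_gap": finger opening in mm; "finger_force": force on a finger pad.
Only numpy, scipy, OpenCV 4.12 (cv2) and the standard library are available. Lean on these libraries where they do the work, as an engineer would, in place of code of your own. Each camera call takes 0.05 s, during which the arm holds its last target. There are 200 camera calls.

TASK

The finned heat sink at the back of the parts stand is hemmed in: first clear the flux jar, the solder spool and the square dispenser onto the empty black mat at the side, and, while they wait there, set the heat sink flat and centred on the big chip of the circuit board, its long side along the chip's long side. Then put the jar, the spool and the dispenser back, each centred on the pad it came from. Keep everything upright throughout, and leave the roll of tape where it is.

Things in the scene. Friction and masses are not known exactly. Their poses are not given: they have to be found in the camera images.
- heatsink: Loose aluminium finned heat sink, 50 (along its x, the fins' direction) x 36 (y) x 32 mm high, about 0.1 kg. Origin at the centre of its underside, z up. Starts on the parts stand's 4 mm plate, x roughly along the stand's x. A 40 mm high wall stands 10 mm beyond its far (+x) end; supplies stand 12 to 24 mm to its left and right, about 40 mm in front. Once cleared, grasp across its 36 mm.
- jar: Loose round flux jar, amber with a white cap, diameter 49 mm, 46 mm high, about 0.11 kg. Origin at the centre of its underside, z up. On the stand the front supply is about 85 mm, centre to centre, from the left and right ones, which are 120 mm apart.
- spool: Loose spool of solder standing on its flange: black flanges of diameter 52 mm, each 5 mm thick, at bottom and top, grey winding of diameter 44 mm between, 44 mm high, about 0.2 kg. Origin at the centre of its underside, z up.
- dispenser: Loose square white dispenser bottle, 44 x 44 mm and 52 mm high, with a narrow neck and a steel disc (36 mm across) on top, 63 mm high in all, about 0.13 kg. Origin at the centre of its underside, x and y along its sides, z up.
- jar_pad: Round cork disc, diameter 62 mm, 2 mm thick: the jar's place. Fixed on the parts stand in front of, left or right of the heat sink (changes with the start); the jar starts on it. Origin at the centre of its underside, 4 mm above the table; top 6 mm above the table. x, y parallel to the stand's: x towards the back wall, away from the robot, y to the left.
- spool_pad: Round black rubber disc, diameter 68 mm, 2 mm thick: the spool's place. Fixed on the parts stand in front of, left or right of the heat sink (changes with the start); the spool starts on it. Origin at the centre of its underside, 4 mm above the table; top 6 mm above the table. x, y parallel to the stand's: x towards the back wall, away from the robot, y to the left.
- dispenser_pad: Square aluminium plate, 58 x 58 mm, 2 mm thick: the dispenser's place. Fixed on the parts stand in front of, left or right of the heat sink (changes with the start); the dispenser starts on it. Origin at the centre of its underside, 4 mm above the table; top 6 mm above the table. x, y parallel to the stand's: x towards the back wall, away from the robot, y to the left.
- mat: Empty black rubber mat fixed on the table to one side of the parts stand (left or right), the side area: 220 mm (along its x, roughly away from the robot) x 120 mm (y), 3 mm thick. Origin at the centre of its underside, at table height; its top is 3 mm above the table.
- chip: The big black chip on the middle of the green board, fixed, 54 (along its x) x 40 (y) x 3 mm thick. Origin at the centre of its underside, 26 mm above the table; top 29 mm above the table. The board (150 along x, 140 along y) is clamped between two rails along x, 28 mm high, with knobs to 41 mm high at their ends, 81 mm either side of the chip's centre; other parts on it are at most 3 mm high.
- tape: Loose roll of paper tape lying flat, outer diameter 68 mm, 19 mm high, on the table just behind the parts stand's back wall; a bystander. Origin at the centre of its underside.

How it is judged:
By the outcome, as a careful person would: the job done as asked, in the order asked, and still so for the second after the job is handed in, with the robot touching nothing.
It also fails if it takes over 128 s, if anything falls off the work surface, if the arm or the gripper's body presses on something with over 40 N, if the wrist force passes 120 N, or if a joint passes its speed limit or range.

## Working session

There is one attempt and no reset: what is moved stays moved. The work goes in short steps, Python scripts to look and compute and a shell command to move; the robot and the scene stay as the last step left them, time stands still between calls to the robot, and variables do not carry over. Pictures are saved under pics/ and viewed, at most 19 in all, crops included, and the job is handed in when it is done.

```bash
ls; mkdir -p pics; cat > h.py <<'E'
import numpy as np, cv2
from rig import ctrl
def snap(n,f=None):
    s=ctrl.snapshot(n)
    if f: cv2.imwrite(f'pics/{f}.png',cv2.cvtColor(s['pixels'],cv2.COLOR_RGB2BGR))
    return s
def cam(s):
    K=np.array([[s['fx'],0,s['cx']],[0,s['fy'],s['cy']],[0,0,1.]]);R=cv2.Rodrigues(np.array(s['rvec'],float))[0]
    return K,np.array(s['dist_coeffs'],float),R,np.array(s['tvec'],float).ravel()
def ray(s,uv):
    K,d,R,t=cam(s);p=cv2.undistortPoints(np.array(uv,float).reshape(-1,1,2),K,d).reshape(-1,2)
    return -R.T@t,np.c_[p,np.ones(len(p))]@R
def plane(s,uv,z):
    c,r=ray(s,uv);return c+r*((z-c[2])/r[:,2])[:,None]
def proj(s,P):
    K,d,R,t=cam(s);return cv2.projectPoints(np.array(P,float).reshape(-1,3),cv2.Rodrigues(R)[0],t,K,d)[0].reshape(-1,2)
def tri(s1,u1,s2,u2):
    c1,r1=ray(s1,[u1]);c2,r2=ray(s2,[u2]);A=np.c_[r1[0],-r2[0]]
    k=np.linalg.lstsq(A,c2-c1,rcond=None)[0];a=c1+k[0]*r1[0];b=c2+k[1]*r2[0];return (a+b)/2,np.linalg.norm(a-b)
E
python3 - <<'E'
from h import *
o=ctrl.get_obs();print(o['time'],o['position'],np.round(o['eef_rot'],3).tolist(),o['finger_gap'])
import pickle
S={n:snap(n,n+'0') for n in('scene','side','wrist')};pickle.dump(S,open('s0.pkl','wb'))
for n in S: K,d,R,t=cam(S[n]);print(n,np.round(-R.T@t),np.round(R[2],2),K[0,0])
E
```

```text
pics
0.0 [208.31825604 562.42226499 403.63220045] [[-0.938, 0.347, -0.001], [0.347, 0.938, -0.002], [0.0, -0.002, -1.0]] 84.91077006918776
scene [1176. -468.  654.] [-0.62  0.46 -0.63] 486.36701445672776
side [ 144. -411.  669.] [ 0.48  0.5  -0.72] 470.30424134598957
wrist [138. 589. 373.] [ 0.27 -0.1  -0.96] 340.7347185139968
```

View pics/scene0.png

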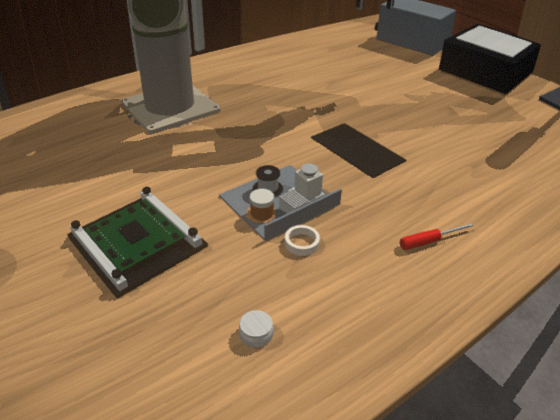

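View pics/side0.png

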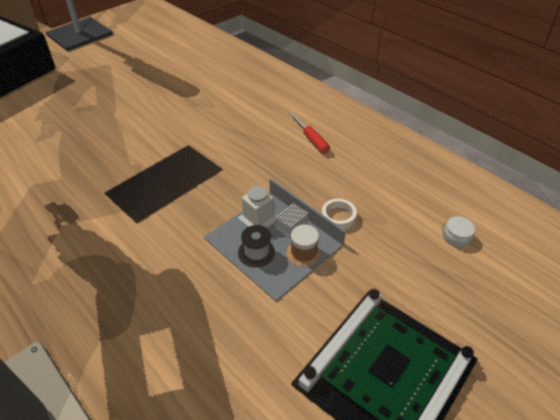

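View pics/wrist0.png

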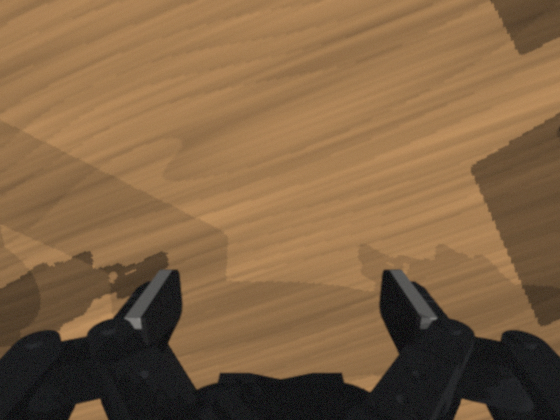

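Scene: spool (268,174) in front, dispenser (310,170) left, jar (262,198) right, heat sink (295,198), mat left, chip (134,232). Side view: spool (257,236), dispenser (258,194), jar (305,236), heat sink (293,216), chip (390,365).

```bash
python3 - <<'E'
from h import *
import pickle
S=pickle.load(open('s0.pkl','rb'));a,b=S['scene'],S['side']
for n,u,v in [('jartop',(262,197),(305,236)),('spooltop',(268,173),(257,236)),('disptop',(310,169),(258,194)),('hs',(295,198),(293,215)),('chip',(134,232),(390,365)),('tape',(302,239),(340,213))]:
    p,e=tri(a,u,b,v);print(n,p.round(1),round(e,1))
print('stand',plane(a,[(220,196),(266,233)],4).round(),plane(b,[(205,238),(279,296)],4).round())
# mat by mask
for s,box in((a,(300,115,415,185)),(b,(95,140,230,225))):
    im=s['pixels'];x0,y0,x1,y1=box;m=np.zeros(im.shape[:2],np.uint8);m[y0:y1,x0:x1]=(im[y0:y1,x0:x1].max(2)<50)*255
    m=cv2.morphologyEx(m,cv2.MORPH_OPEN,np.ones((3,3)))
    c=max(cv2.findContours(m,0,2)[0],key=cv2.contourArea)
    P=plane(s,c.reshape(-1,2),3)[:,:2].astype(np.float32);print('mat',cv2.minAreaRect(P))
# chip/board orientation: rail knobs
print('knobs',plane(a,[(75,225),(117,274),(147,191),(193,232)],41).round(),plane(b,[(375,295),(308,373),(468,352)],41).round())
o=ctrl.get_obs();print(o['joints'])
E
```

```text
jartop [540.1 -47.5  46.9] 1.8
spooltop [479.    9.3  47.1] 0.9
disptop [538.3  74.3  65.2] 3.6
hs [568.8  12.8  34.6] 4.8
chip [ 467.8 -295.3   25.4] 1.1
tape [653.7 -31.8  11.2] 2.2
stand [[441. -89.   4.]
 [594. -73.   4.]] [[428. 100.   4.]
 [442. -87.   4.]]Traceback (most recent call last):
  File "<stdin>", line 11, in <module>
ValueError: max() iterable argument is empty
```

```bash
python3 - <<'E'
from h import *
import pickle
S=pickle.load(open('s0.pkl','rb'));a,b=S['scene'],S['side']
print('mat',plane(a,[(346,125),(312,135),(404,158),(374,173)],3).round().tolist(),plane(b,[(107,190),(189,148),(222,170),(139,217)],3).round().tolist())
print('knobs',plane(a,[(75,225),(117,274),(147,191),(193,232)],41).round().tolist(),plane(b,[(375,295),(308,373),(468,352)],41).round().tolist())
E
python3 -m pendant '[[-1,-1,0,4],[-4,-3,0,10],[-8,-6,0,17],[-12,-10,0,24],[-16,-14,0,31],[-20,-17,0,38],[-24,-20,0,45],[-28,-23,1,52],[-32,-26,2,59],[-36,-29,3,65]]' 100 60
python3 -m pendant '[[0,0,0.3,0],[0,0,0.6,0],[0,0,1,0],[0,0,1,0],[0,0,1,0],[0,0,1,0],[0,0,1,0],[0,0,1,0],[0,0,1,0],[0,0,1,0]]'
python3 -c "
from h import *
o=ctrl.get_obs();print(o['position'],o['eef_rot'],o['joints'])"
```

```text
mat [[363.0, 341.0, 3.0], [353.0, 233.0, 3.0], [561.0, 355.0, 3.0], [566.0, 248.0, 3.0]] [[358.0, 346.0, 3.0], [563.0, 341.0, 3.0], [570.0, 230.0, 3.0], [367.0, 233.0, 3.0]]
knobs [[401.0, -389.0, 41.0], [569.0, -366.0, 41.0], [383.0, -228.0, 41.0], [548.0, -207.0, 41.0]] [[537.0, -208.0, 41.0], [367.0, -226.0, 41.0], [558.0, -367.0, 41.0]]
time: 1.15
position: [437.5, 176.8, 377.6]
eef_rot: [[-0.077, 0.997, 0.001], [0.997, 0.077, 0.0], [0.0, 0.001, -1.0]]
ft_force: [1.1, 0.5, 0.3]
finger_gap: 85.5
finger_force: 0.0
time: 2.15
position: [436.9, 178.7, 367.8]
eef_rot: [[-0.081, 0.997, 0.0], [0.997, 0.081, 0.0], [-0.0, 0.0, -1.0]]
ft_force: [0.5, -0.2, -0.9]
finger_gap: 85.6
finger_force: 0.0
[436.89082564 178.66526176 367.83039739] [[-8.14757989e-02  9.96675307e-01  1.60957917e-04]
 [ 9.96675320e-01  8.14757984e-02  9.78678109e-06]
 [-3.35993171e-06  1.61220169e-04 -9.99999987e-01]] [ 2.79524066e-01 -2.03105477e-01  1.88096459e+00 -3.52032345e-05
  1.46357613e+00  1.97961618e-01]
```

```bash

python3 -m pendant '[[-1,0.4,0.3,0],[-3.5,1.2,0.6,0],[-7,2.5,1,0],[-10.5,3.8,1.5,0],[-14,5,2,0],[-17,6.2,2.5,0],[-18.2,6.7,2.8,0],[-18.5,6.8,2.8,0],[-18.5,6.8,2.8,0],[-18.5,6.8,2.8,0]]'
python3 -c "
from h import *
import pickle
s=snap('wrist','w1');pickle.dump(s,open('w1.pkl','wb'))
print(ctrl.get_obs()['position'])"
```

```text
time: 3.15
position: [519.5, 0.7, 339.9]
eef_rot: [[-0.082, 0.997, -0.0], [0.997, 0.082, 0.0], [0.0, -0.0, -1.0]]
ft_force: [0.4, -0.1, -0.9]
finger_gap: 85.7
finger_force: 0.0
[519.46426436   0.8264537  340.00783828]
```

View pics/w1.png

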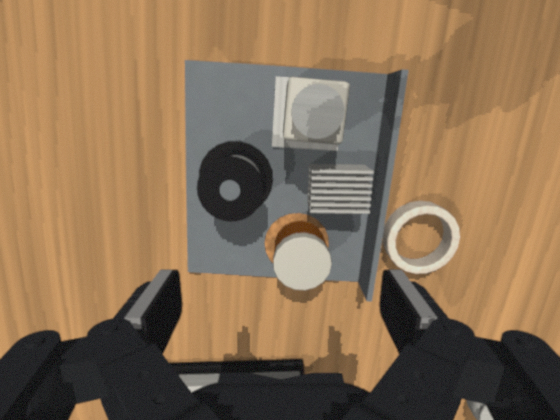

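The wrist view shows the jar cap (302,261), dispenser disc (319,110), spool (235,180), heat sink (341,190) and the stand's corners (186,60)/(190,272), all clear of the fingers.

```bash
cat > m1.py <<'E'
from h import *
import pickle
def blob(s,mask,seed,k=3):
    m=cv2.morphologyEx(mask.astype(np.uint8)*255,cv2.MORPH_OPEN,np.ones((k,k)))
    n,l,st,ce=cv2.connectedComponentsWithStats(m);i=l[seed[1],seed[0]]
    c=max(cv2.findContours((l==i).astype(np.uint8),0,1)[0],key=cv2.contourArea).reshape(-1,2);return c,st[i],i
def circ(P): # algebraic circle
    A=np.c_[2*P,np.ones(len(P))];x=np.linalg.lstsq(A,(P**2).sum(1),rcond=None)[0];return x[:2],np.sqrt(x[2]+x[:2]@x[:2])
E
python3 - <<'E'
from m1 import *
s=pickle.load(open('w1.pkl','rb'));im=s['pixels'].astype(int);hsv=cv2.cvtColor(s['pixels'],cv2.COLOR_RGB2HSV)
for n,p in [('cap',(302,261)),('disc',(319,110)),('dispwhite',(291,100)),('disppad',(278,110)),('fl',(210,180)),('spoolpad',(260,175)),('hs fin',(340,187)),('stand',(220,80)),('cork',(280,225)),('tape',(394,240))]: print(n,im[p[1],p[0]],hsv[p[1],p[0]])
def rep(n,mask,seed,z):
    c,st,i=blob(s,mask,seed);P=plane(s,c,z)[:,:2];print(n,'st',st,'circ',[np.round(v,1) for v in circ(P)],'rect',cv2.minAreaRect(P.astype(np.float32)))
V=hsv[...,2].astype(int);Sa=hsv[...,1].astype(int)
rep('cap52',(Sa<60)&(V>140),(302,261),52)
rep('spool50',V<45,(210,180),50)
rep('hs36',(Sa<60)&(V>110),(340,187),36)
rep('disp',(Sa<60)&(V>150),(291,100),58)
E
```

```text
cap [201 196 182] [ 22  24 201]
disc [144 144 139] [ 30   9 144]
dispwhite [208 201 186] [ 20  27 208]
disppad [195 194 185] [ 27  13 195]
fl [35 29 36] [146  50  36]
spoolpad [32 30 33] [140  23  33]
hs fin [116 112 107] [ 17  20 116]
stand [117 124 123] [ 86  14 124]
cork [182 132  85] [ 15 136 182]
tape [216 198 178] [ 16  45 216]
cap52 st [ 273  234   59   56 2520] circ [array([540.6, -45.9]), np.float64(24.2)] rect ((540.6441040039062, -46.092308044433594), (47.85560607910156, 48.9184455871582), 46.562461853027344)
spool50 st [ 199  143   73   78 3914] circ [array([481.4,  17.1]), np.float64(29.3)] rect ((482.0599365234375, 16.69696807861328), (62.284767150878906, 55.027164459228516), 82.94615936279297)
hs36 st [311 182  61   6 287] circ [array([567.4,  18.4]), np.float64(15.1)] rect ((567.236083984375, 19.16423988342285), (49.533172607421875, 4.087399005889893), 3.2231650352478027)
disp st [ 272   76   77   71 2916] circ [array([529.7,  77.1]), np.float64(23.3)] rect ((533.2333984375, 72.90252685546875), (51.11445617675781, 48.078590393066406), 1.0072263479232788)
```

```bash
python3 -c "
from m1 import *
s=pickle.load(open('w1.pkl','rb'));im=cv2.cvtColor(s['pixels'],cv2.COLOR_RGB2BGR)[60:220,180:380]
g=(255*(im/255.)**0.6).astype(np.uint8)
cv2.imwrite('pics/c1.png',cv2.resize(g,None,fx=3.7,fy=3.7,interpolation=2))
for n,p in [('spool',(230,190,50)),('disc',(319,110,69))]: print(n,plane(s,[p[:2]],p[2]))
"
```

```text
spool [[478.53392684  10.63608243  50.        ]]
disc [[538.88532614  75.99152838  69.        ]]
```

View pics/c1.png

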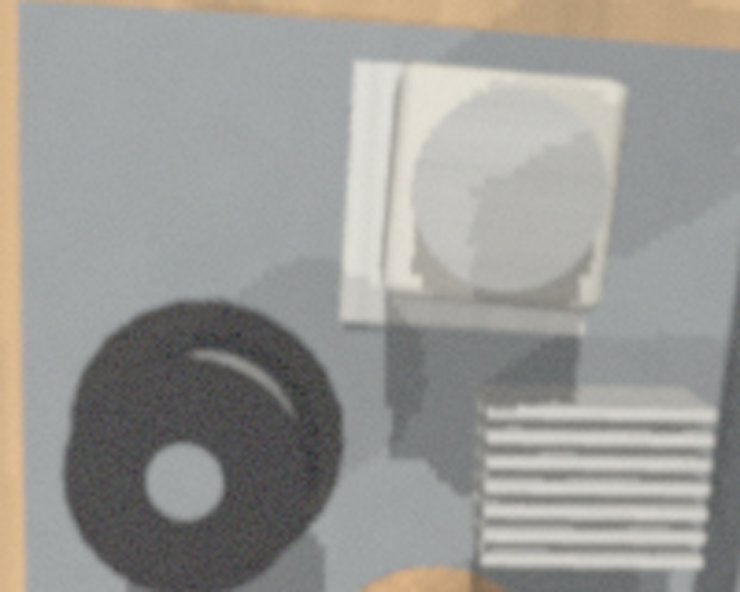

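```bash
python3 - <<'E'
from m1 import *
s=pickle.load(open('w1.pkl','rb'))
S=pickle.load(open('s0.pkl','rb'))
def w(L,z): return plane(s,np.array(L)/3.7+[180,60]-.4,z)[:,:2]
def r(n,P): print(n,P.mean(0).round(1),'edges',[(round(float(np.hypot(*d)),1),round(float(np.degrees(np.arctan2(d[1],d[0]))),1)) for d in np.roll(P,-1,0)-P])
r('disp',w([(403,64),(626,82),(604,306),(385,290)],58))
p=w([(352,60),(342,325),(583,333)],6);r('dpad',p);print('dpad centre',(p[0]+p[2])/2)
print('disc',w([(510,190)],69))
r('hs',w([(485,405),(717,408),(703,569),(482,565)],36))
print('spool hole',w([(185,482)],50))
print('spool pad z6',w([(205,300),(75,400),(342,440),(120,330),(320,375)],6),circ(w([(205,300),(75,400),(342,440),(120,330),(320,375)],6)))
print('stand',w([(20,4)],4),plane(s,[(190,272)],4))
# heights: triangulate wrist vs both static views, same tops
q=np.array
for n,u,a,b in [('jarcap',(302,261.5),(262,196),(305,234)),('spool hole',(229.6,189.9),(268,173),(257,234)),('disc',(317.4,111),(310,169),(258,193)),('hs',(340.7,191),(294.5,198.5),(292.5,215))]:
    print(n,tri(s,u,S['scene'],a)[0].round(1),tri(s,u,S['side'],b)[0].round(1))
E
```

```text
disp [538.   75.6] edges [(42.0, 0.5), (41.7, -88.2), (43.2, -179.3), (41.8, 90.2)]
dpad [526.5  62. ] edges [(59.4, -87.8), (57.5, 2.9), (82.1, 136.6)]
dpad centre [535.69364634  72.32579562]
disc [[537.89868     75.28313621]]
hs [567.8  13.4] edges [(50.9, 4.1), (36.9, -85.8), (50.3, -176.4), (36.6, 95.1)]
spool hole [[478.2180486   10.71445123]]
spool pad z6 [[475.28247134  44.43442975]
 [444.88597589  18.01997919]
 [510.18127247  13.46449301]
 [455.35248445  35.75230051]
 [503.70432879  28.88799948]] (array([476.94142714,  11.15420256]), np.float64(32.85462094605113))
stand [[430.37535396 106.70371267]] [[436.03063087 -87.55765472   4.        ]]
jarcap [540.4 -46.2  49.5] [541.3 -46.3  48.8]
spool hole [478.   10.1  46.6] [479.1  10.3  50.7]
disc [538.3  75.4  66.3] [539.   74.8  64.5]
hs [568.1  13.8  34.6] [568.8  12.7  31.6]
```

Heights agree with the text to within the 2–4 mm of calibration. Start with the spool at (478.3, 10.6).

```bash

python3 -m pendant '[[0.4,-1,1,1],[0.9,-2.5,3,2],[1.3,-4,5.5,2.7],[1.3,-4,7.5,2.7],[1.3,-4,9,2.7],[1.3,-4,11,2.7],[1.3,-4,13,2.7],[1.3,-4,14.8,2.7],[1.3,-4,15.6,2.7],[1.3,-4,15.8,2.7]]' 80 50
python3 -c "
from h import *
s=snap('wrist','w2');o=ctrl.get_obs();print(o['position'],o['finger_gap'])"
```

```text
time: 4.2
position: [478.2, 10.2, 181.1]
eef_rot: [[-0.036, 0.999, -0.002], [0.999, 0.036, 0.0], [0.0, -0.002, -1.0]]
ft_force: [-0.2, 0.2, 0.7]
finger_gap: 68.5
finger_force: 0.0
[478.5727886   10.06831627 181.58941743] 68.34179682260113
```

View pics/w2.png

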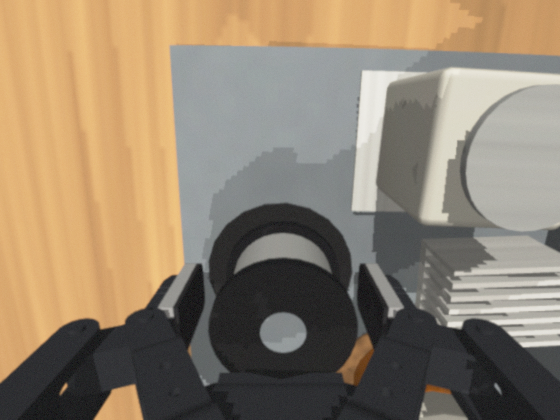

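Spool top (283,322) sits midway between the fingers; close and lift.

```bash

python3 -m pendant '[[0,0,0,0],[0,0,0,0],[0,0,0,0],[0,0,0,0],[0,0,0,0],[0,0,-0.3,0],[0,0,-1,0],[0,0,-2,0],[0,0,-3.5,0],[0,0,-5.5,0]]' 20 50
```

```text
time: 5.25
position: [478.4, 9.5, 237.3]
eef_rot: [[-0.034, 0.999, -0.001], [0.999, 0.034, 0.0], [0.0, -0.001, -1.0]]
ft_force: [-0.2, 0.5, -0.9]
finger_gap: 50.1
finger_force: 52.1
```

```bash

python3 -m pendant '[[0.2,-0.2,-1.2,0],[1,-0.8,-2.4,0],[3,-1.6,-3,0],[6,-2.6,-3,0],[9.5,-3.6,-3,0],[13,-4.6,-3,0],[16.5,-5.6,-3,0],[20,-6.5,-3,0],[23,-7.2,-3,0],[25,-7.5,-3,0]]'
python3 -m pendant '[[0.8,0,0.6,0],[1,0,2,0],[1,0,4,0],[1,0,6,0],[1,0,7.5,0],[1,0,8.2,0],[1,0,8.55,0],[1,0,8.65,0],[1,0,8.65,0],[1,0,8.65,0]]'
```

```text
time: 6.25
position: [394.2, 258.7, 267.3]
eef_rot: [[-0.036, 0.999, 0.0], [0.999, 0.036, 0.001], [0.001, 0.0, -1.0]]
ft_force: [0.7, 0.4, -2.3]
finger_gap: 50.0
finger_force: 52.1
time: 7.25
position: [395.3, 266.7, 180.7]
eef_rot: [[-0.034, 0.999, 0.001], [0.999, 0.034, 0.0], [0.0, 0.001, -1.0]]
ft_force: [-0.9, 0.0, -2.5]
finger_gap: 50.0
finger_force: 52.2
```

```bash

python3 -m pendant '[[0,0,0.05,0],[0,0,0.1,0],[0,0,0.15,0],[0,0,0.2,0],[0,0,0.2,0],[0,0,0.2,0],[0,0,0.2,0],[0,0,0.2,0],[0,0,0.2,0],[0,0,0.2,0]]'
python3 -m pendant '[[0,0,0,0],[0,0,0,0],[0,0,0,0],[0,0,0,0],[0,0,-0.3,0],[0,0,-1.5,0],[0,0,-3.5,0],[0,0,-6,0],[0,0,-8.5,0],[0,0,-11,0]]' 80
```

```text
time: 8.25
position: [395.3, 267.0, 180.0]
eef_rot: [[-0.035, 0.999, 0.001], [0.999, 0.035, 0.0], [0.0, 0.001, -1.0]]
ft_force: [-7.4, -5.2, 16.8]
finger_gap: 49.6
finger_force: 52.6
time: 9.25
position: [394.8, 266.8, 290.3]
eef_rot: [[-0.034, 0.999, 0.001], [0.999, 0.034, 0.0], [0.0, 0.001, -1.0]]
ft_force: [0.2, -0.7, -0.0]
finger_gap: 68.6
finger_force: 0.0
```

```bash

python3 -m pendant '[[-0.6,0.4,0,0],[-2.2,1.5,0,0],[-4.8,3.3,0,0],[-8,5.6,0,0.5],[-11.2,7.8,0,1],[-14.4,10,0,1],[-17,11.8,0,1],[-18.8,13.1,0,1],[-19.6,13.66,0.3,1],[-19.6,13.66,1.2,1]]'
python3 -m pendant '[[0,0,1.5,0],[0,0,3.5,0],[0,0,5.5,0],[0,0,7,0],[0,0,8.2,0],[0,0,8.7,0],[0,0,8.85,0],[0,0,8.85,0],[0,0,8.85,0],[0,0,8.85,0]]'
```

```text
time: 10.25
position: [538.9, 74.7, 276.6]
eef_rot: [[-0.015, 1.0, 0.002], [1.0, 0.015, 0.0], [-0.0, 0.002, -1.0]]
ft_force: [0.2, 0.1, 0.6]
finger_gap: 68.4
finger_force: 0.0
time: 11.25
position: [538.6, 75.6, 188.6]
eef_rot: [[-0.017, 1.0, 0.002], [1.0, 0.017, 0.0], [0.0, 0.002, -1.0]]
ft_force: [-0.5, 0.7, -0.3]
finger_gap: 68.3
finger_force: 0.0
```

```bash

python3 -m pendant '[[0,0,0,0],[0,0,0,0],[0,0,0,0],[0,0,0,0],[0,0,0,0],[0,0,-0.3,0],[0,0,-1,0],[0,0,-2,0],[0,0,-3.5,0],[0,0,-5,0]]' 20 50
python3 -m pendant '[[0.1,0,-1,0],[0.8,0,-1.5,0],[2.4,0,-1.5,0],[5,0,-1.5,0],[8,-0.1,-1.5,0],[11,-0.1,-1.5,0],[14,-0.2,-1.5,0],[16.6,-0.2,-1.5,0],[18.4,-0.2,-1.5,0],[19.2,-0.2,-1.2,0]]'
```

```text
time: 12.25
position: [538.2, 75.6, 239.3]
eef_rot: [[-0.017, 1.0, 0.0], [1.0, 0.017, -0.0], [-0.0, 0.0, -1.0]]
ft_force: [0.1, 0.0, -0.8]
finger_gap: 43.7
finger_force: 50.6
time: 13.25
position: [532.4, 269.8, 249.5]
eef_rot: [[-0.019, 1.0, -0.0], [1.0, 0.019, 0.0], [0.0, -0.0, -1.0]]
ft_force: [1.0, 0.4, -1.3]
finger_gap: 43.6
finger_force: 50.6
```

```bash

python3 -m pendant '[[0,0,0.8,0],[0,0,2,0],[0,0,3.5,0],[0,0,5,0],[0,0,5.8,0],[0,0,6.2,0],[0,0,6.35,0],[0,0,6.4,0],[0,0,6.45,0],[0,0,6.45,0]]'
python3 -m pendant '[[0,0,0,0],[0,0,0,0],[0,0,0,0],[0,0,0,0],[0,0,-0.3,0],[0,0,-1.5,0],[0,0,-3.5,0],[0,0,-6,0],[0,0,-8.5,0],[0,0,-11,0]]' 80
```

```text
time: 14.25
position: [533.2, 267.7, 185.9]
eef_rot: [[-0.017, 1.0, 0.001], [1.0, 0.017, 0.0], [0.0, 0.001, -1.0]]
ft_force: [-0.4, -0.2, -0.8]
finger_gap: 43.6
finger_force: 50.7
time: 15.25
position: [532.9, 267.5, 297.4]
eef_rot: [[-0.017, 1.0, 0.001], [1.0, 0.017, 0.0], [0.0, 0.001, -1.0]]
ft_force: [0.3, -0.8, 0.4]
finger_gap: 68.4
finger_force: 0.0
```

```bash

python3 -m pendant '[[-1,0,0,0],[-3.5,0,0,0],[-7,0,0,0],[-11,0,0,0],[-15,0.1,0,0],[-19,0.1,0,0],[-23,0.2,0,0],[-27,0.2,0,0],[-30,0.2,0.3,0],[-31.3,0.2,1.2,0]]'
python3 -m pendant '[[0,0,1.5,0],[0,0,3.5,0],[0,0,5.5,0],[0,0,7.5,0],[0,0,9,0],[0,0,9.7,0],[0,0,10,0],[0,0,10.05,0],[0,0,10.05,0],[0,0,10.05,0]]'
```

```text
time: 16.25
position: [540.3, -48.2, 284.2]
eef_rot: [[-0.014, 1.0, 0.002], [1.0, 0.014, -0.001], [-0.001, 0.002, -1.0]]
ft_force: [0.6, 0.1, -0.7]
finger_gap: 68.3
finger_force: 0.0
time: 17.25
position: [540.7, -45.5, 183.8]
eef_rot: [[-0.017, 1.0, 0.002], [1.0, 0.017, -0.0], [-0.0, 0.002, -1.0]]
ft_force: [1.2, 0.9, -0.1]
finger_gap: 68.6
finger_force: 0.0
```

```bash

python3 -m pendant '[[0,0,0,0],[0,0,0,0],[0,0,0,0],[0,0,0,0],[0,0,0,0],[0,0,-0.3,0],[0,0,-1,0],[0,0,-2.5,0],[0,0,-4.5,0],[0,0,-6.5,0]]' 20 50
python3 -m pendant '[[0.3,0,-1,0],[1.5,-0.3,-1.5,0],[4.5,-0.9,-1.5,0],[8.5,-1.7,-1.5,0],[13,-2.6,-1.5,0],[17.5,-3.5,-1.5,0],[22,-4.4,-1.5,0],[26.5,-5.3,-1.5,0],[31,-6.2,-1.5,0],[34,-6.8,-1.5,0]]'
python3 -m pendant '[[1.5,-0.3,0,0],[2.2,-0.4,0.5,0],[2.2,-0.4,2,0],[2.2,-0.4,4,0],[2.2,-0.4,6,0],[2.2,-0.4,7.4,0],[2.2,-0.4,7.9,0],[2.2,-0.4,8.1,0],[2.2,-0.4,8.2,0],[2.2,-0.4,8.2,0]]'
```

```text
time: 18.25
position: [540.2, -45.4, 249.4]
eef_rot: [[-0.017, 1.0, 0.0], [1.0, 0.017, -0.0], [-0.0, 0.0, -1.0]]
ft_force: [0.3, 0.3, -1.7]
finger_gap: 47.6
finger_force: 51.5
time: 19.25
position: [464.3, 296.6, 262.2]
eef_rot: [[-0.019, 1.0, -0.001], [1.0, 0.019, 0.0], [0.0, -0.001, -1.0]]
ft_force: [0.5, -0.3, -1.2]
finger_gap: 47.6
finger_force: 51.5
time: 20.25
position: [462.5, 315.3, 181.3]
eef_rot: [[-0.017, 1.0, 0.001], [1.0, 0.017, 0.001], [0.001, 0.001, -1.0]]
ft_force: [0.8, -0.1, -0.6]
finger_gap: 47.5
finger_force: 51.4
```

```bash

python3 -m pendant '[[0,0,0.05,0],[0,0,0,0],[0,0,0,0],[0,0,0,0],[0,0,-0.3,0],[0,0,-1.5,0],[0,0,-3.5,0],[0,0,-6,0],[0,0,-8.5,0],[0,0,-11,0]]' 80
python3 -m pendant '[[-1,0.2,-1,0],[-4,0.8,-2,0],[-8,1.5,-3,0],[-12.5,2.4,-4,0],[-17,3.2,-5,0],[-21.5,4,-5,0],[-26,4.9,-5,0],[-29.5,5.5,-5,0],[-31,5.7,-5,0],[-31.3,5.7,-5,0]]'
python3 -c "
from h import *
import pickle
s=snap('wrist','w3');t=snap('scene','sc3');pickle.dump((s,t),open('w3.pkl','wb'))
print(ctrl.get_obs()['position'])
im=cv2.imread('pics/sc3.png')[100:280,200:420]
w=cv2.imread('pics/w3.png')
cv2.imwrite('pics/v3.png',np.hstack([cv2.resize(w[40:300,150:410],(400,400)),cv2.resize(im,(400,327))[:400].copy() if 0 else cv2.copyMakeBorder(cv2.resize(im,(400,327)),0,73,0,0,0)]))"
```

```text
time: 21.25
position: [462.1, 315.4, 292.9]
eef_rot: [[-0.017, 1.0, 0.001], [1.0, 0.017, 0.0], [0.0, 0.001, -1.0]]
ft_force: [-0.9, 0.6, 0.1]
finger_gap: 68.5
finger_force: 0.0
time: 22.25
position: [524.2, 1.5, 340.5]
eef_rot: [[-0.014, 1.0, -0.0], [1.0, 0.014, -0.0], [-0.0, -0.0, -1.0]]
ft_force: [0.1, 0.3, 0.2]
finger_gap: 68.1
finger_force: 0.0
[524.09802434   3.50089596 340.49990852]
```

View pics/v3.png

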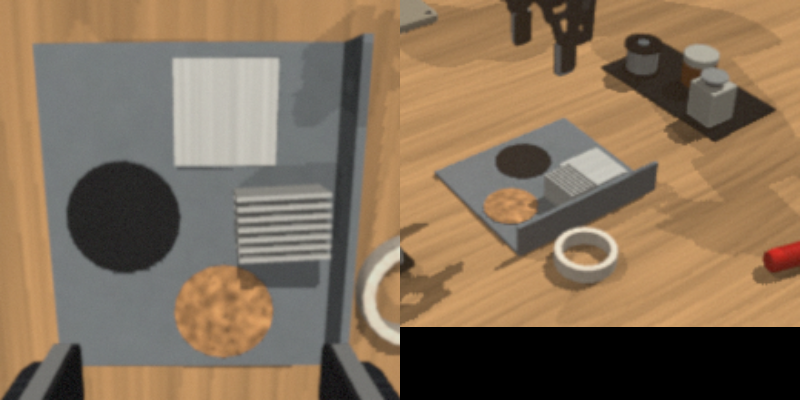

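The three items stand upright on the mat, and the pads are bare: dispenser pad (225,111), spool pad (124,216), cork (223,310), heat sink (284,222) in the left crop.

```bash
python3 - <<'E'
from m1 import *
s,t=pickle.load(open('w3.pkl','rb'));hsv=cv2.cvtColor(s['pixels'],cv2.COLOR_RGB2HSV).astype(int);V=hsv[...,2];Sa=hsv[...,1]
f=lambda u,v:(int(150+u*.65),int(40+v*.65))
def rep(n,mask,seed,z):
    c,st,i=blob(s,mask,seed);P=plane(s,c,z)[:,:2];print(n,'st',st,'circ',[np.round(v,1) for v in circ(P)],'rect',np.round(cv2.minAreaRect(P.astype(np.float32))[0],1),np.round(cv2.minAreaRect(P.astype(np.float32))[1:][0],1),cv2.minAreaRect(P.astype(np.float32))[2])
m=np.zeros_like(V,bool);m[45:280,170:375]=1
rep('dpad',(V>150)&(Sa<60)&m,f(225,111),6)
rep('spad',(V<52)&m,f(124,216),6)
rep('jpad',(Sa>75)&(V>60)&m&(np.arange(420)[:,None]<275)&(np.arange(420)[:,None]>205),f(223,310),6)
g=lambda L,z:plane(s,np.array(L)*.65+[150,40]-.2,z)[:,:2]
P=g([(234,193),(331,190),(330,259),(238,264)],36);print('hs',P.mean(0),P)
print('stand',g([(34,44),(58,364),(345,352)],4))
K,d,R,tt=cam(t)
E
```

```text
dpad st [ 262   77   70   71 4763] circ [array([535.8,  72.1]), np.float64(33.1)] rect [535.8  72.2] [58.4 58.1] 0.8550673127174377
spad st [ 194  146   72   71 3984] circ [array([477.2,  11.1]), np.float64(32.3)] rect [477.   10.8] [64.6 64.9] 0.07040207833051682
jpad st [ 263  212   65   60 2999] circ [array([538. , -47.5]), np.float64(30.3)] rect [537.9 -47.6] [60.9 60.8] 28.50615882873535
hs [567.29700378  13.90860865] [[540.33767938  31.87036544]
 [591.21207807  34.24946217]
 [593.86847653  -3.45964718]
 [543.76978116  -7.02574581]]
stand [[430.800442   107.11627281]
 [431.72035897 -86.32920769]
 [617.34121303 -75.03727155]]
```

```bash

python3 -m pendant '[[0.2,0.4,0,5],[0.4,1,0,13],[0.6,2,0,21],[0.8,3,0,29.5],[0.97,4,0.5,38],[0.97,4.28,1,46.5],[0.97,4.28,2,55],[0.97,4.28,3,63.5],[0.97,4.28,4,72],[0.97,4.28,5,80]]'
python3 -m pendant '[[0,0,1,4],[0,0,2,7.1],[0,0,2.5,7.1],[0,0,2.5,7.1],[0,0,2.5,7.1],[0,0,2.5,7.1],[0,0,2.5,7.1],[0,0,2.5,7.1],[0,0,2.5,7.1],[0,0,2.5,7.1]]'
python3 -c "
from h import *
import pickle
s=snap('wrist','w4');pickle.dump(s,open('w4.pkl','wb'))
o=ctrl.get_obs();print(o['position'],o['eef_rot'])
cv2.imwrite('pics/v4.png',cv2.imread('pics/w4.png')[50:420,100:460])"
```

```text
time: 23.35
position: [566.7, 15.9, 290.2]
eef_rot: [[0.982, 0.187, -0.0], [0.187, -0.982, 0.001], [-0.0, -0.001, -1.0]]
ft_force: [0.5, -0.1, 0.6]
finger_gap: 68.4
finger_force: 0.0
time: 24.35
position: [567.0, 13.7, 265.9]
eef_rot: [[0.998, 0.067, 0.0], [0.067, -0.998, -0.0], [0.0, 0.0, -1.0]]
ft_force: [0.5, 0.9, 0.9]
finger_gap: 68.7
finger_force: 0.0
[567.00867839  13.70160505 265.81511842] [[ 9.97724557e-01  6.74218359e-02  6.58416665e-05]
 [ 6.74218354e-02 -9.97724559e-01  9.71161901e-06]
 [ 6.63466228e-05 -5.25035477e-06 -9.99999998e-01]]
```

View pics/v4.png

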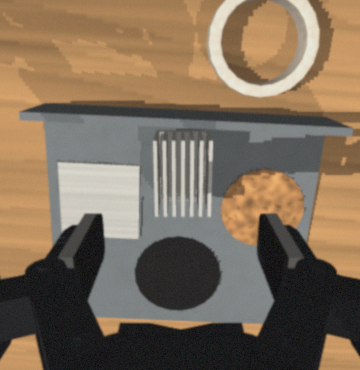

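Heat sink top at crop (154–213, 135–217), between the fingers' lines; pads visible from the opposite side, so I check for bias.

```bash
python3 - <<'E'
from m1 import *
s=pickle.load(open('w4.pkl','rb'));hsv=cv2.cvtColor(s['pixels'],cv2.COLOR_RGB2HSV).astype(int);V=hsv[...,2];Sa=hsv[...,1]
r=np.arange(420)[:,None]
for n,m,seed in [('spad',(V<52)&(r<362)&(np.arange(560)>215)&(np.arange(560)<340),(278,322)),('jpad',(Sa>75)&(V>60)&(r>215)&(r<300)&(np.arange(560)<410),(363,250))]:
    c,st,i=blob(s,m,seed);P=plane(s,c,6)[:,:2].astype(np.float32);print(n,st,circ(P),cv2.minAreaRect(P))
P=plane(s,[(253,188),(314,184),(311.5,266),(255.5,267)],36)[:,:2];print(P.round(1),P.mean(0))
P=plane(s,[(158,212.5),(239.5,214.5),(239.5,289)],6)[:,:2];print('dpad',P,(P[0]+P[2])/2)
# two-view height of heat sink front edge & pad corner
w=pickle.load(open('w3.pkl','rb'))[0];g=lambda p:np.array(p)*.65+[150,40]-.2
print(tri(w,g((234,193)),s,(255.5,267)),tri(w,g((238,264)),s,(311.5,266)),tri(w,g((172,58)),s,(158,289)),tri(w,g((278,165)),s,(239.5,214.5)))
E
```

```text
spad [ 236  288   84   71 4683] (array([477.8923259 ,  10.94342577]), np.float64(32.38527631722112)) ((477.8660888671875, 10.7730712890625), (64.31299591064453, 65.29216766357422), 3.901261329650879)
jpad [ 321  219   83   77 4228] (array([540.70053908, -46.38267561]), np.float64(27.640818821456463)) ((540.3506469726562, -46.645721435546875), (56.89862060546875, 61.041175842285156), 31.23175811767578)
[[593.1  32.7]
 [598.   -3.5]
 [544.4  -7.1]
 [541.2  28.8]] [569.17939078  12.69770749]
dpad [[563.834007   100.94956568]
 [566.25783766  43.32026619]
 [507.13134815  41.4486274 ]] [535.48267757  71.19909654]
(array([540.1167372 ,  30.11604016,  32.71144599]), np.float64(2.574078485569237)) (array([543.85934313,  -7.28227641,  35.00077382]), np.float64(0.0935666760378536)) (array([506.87526212, 100.25812819,  13.35080686]), np.float64(0.9455720591532734)) (array([566.74814528,  43.44068655,   7.16788033]), np.float64(0.5352323177261591))
```

```bash

python3 -m pendant '[[0.05,0,1,0],[0.05,0,2.5,0],[0.05,0,4.2,0],[0.05,0,5.8,0],[0.05,0,7.2,0],[0.05,0,8,0],[0.05,0,8.4,0],[0.05,0,8.45,0],[0.05,0,8.45,0],[0.05,0,8.45,0]]'
python3 -m pendant '[[0,0,0,0],[0,0,0,0],[0,0,0,0],[0,0,0,0],[0,0,0,0],[0,0,0,0],[0,0,-0.3,0],[0,0,-1.5,0],[0,0,-3.5,0],[0,0,-6,0]]' 10 40
```

```text
time: 25.4
position: [568.0, 13.8, 182.1]
eef_rot: [[0.998, 0.068, 0.002], [0.068, -0.998, -0.0], [0.002, 0.0, -1.0]]
ft_force: [-0.1, -0.7, 0.3]
finger_gap: 68.2
finger_force: 0.0
time: 26.4
position: [566.7, 13.9, 241.1]
eef_rot: [[0.998, 0.068, -0.003], [0.068, -0.998, 0.0], [-0.003, -0.0, -1.0]]
ft_force: [-0.9, -0.3, -1.9]
finger_gap: 35.4
finger_force: 40.6
```

```bash

python3 -m pendant '[[-0.4,0.7,-0.6,0],[-1.6,3,-1.8,0],[-3.4,6.4,-3,0],[-5.4,10.1,-4.2,0],[-7.4,13.8,-5.4,0],[-9.4,17.5,-6.6,0],[-11.4,21.2,-7.6,0],[-13.3,24.9,-8,0],[-14.9,27.9,-8,0],[-15.6,29.2,-8,0]]'
python3 -m pendant '[[-0.14,0.2,0,0],[-0.14,0.2,0,0],[-0.14,0.2,0,0],[-0.14,0.2,0,0],[-0.14,0.2,0,0],[-0.14,0.2,0,0],[-0.14,0.2,0,0],[-0.14,0.2,0,0],[-0.14,0.2,0,0],[-0.14,0.2,0,0]]'
python3 -c "
from h import *
import pickle
s=snap('wrist','w5');pickle.dump(s,open('w5.pkl','wb'))
o=ctrl.get_obs();print(o['position'],o['eef_rot'])"
```

```text
time: 27.4
position: [429.7, -290.6, 321.1]
eef_rot: [[0.998, 0.065, -0.0], [0.065, -0.998, -0.001], [-0.0, 0.001, -1.0]]
ft_force: [0.5, 0.8, -0.7]
finger_gap: 35.5
finger_force: 40.6
time: 28.4
position: [430.3, -290.2, 321.3]
eef_rot: [[0.998, 0.067, -0.0], [0.067, -0.998, -0.0], [-0.0, 0.0, -1.0]]
ft_force: [-0.2, -0.5, -0.4]
finger_gap: 35.3
finger_force: 40.6
[ 430.26339414 -290.20082032  321.24407642] [[ 9.97726765e-01  6.73891833e-02 -2.41759176e-05]
 [ 6.73891832e-02 -9.97726765e-01 -3.14999984e-06]
 [-2.43332360e-05  1.51364381e-06 -1.00000000e+00]]
```

View pics/w5.png

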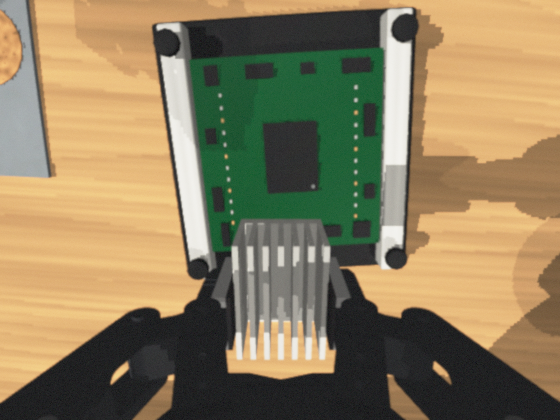

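```bash
python3 - <<'E'
from m1 import *
s=pickle.load(open('w5.pkl','rb'));im=s['pixels'].astype(int);m=(im.max(2)<62)
m[:112]=0;m[205:]=0;m[:,:250]=0;m[:,335:]=0
c,st,i=blob(s,m,(290,155));P=plane(s,c,29)[:,:2].astype(np.float32);r=cv2.minAreaRect(P);print(st,r)
S=pickle.load(open('s0.pkl','rb'))
print('chip h',tri(s,c.mean(0),S['scene'],(134,232)),tri(s,c.mean(0),S['side'],(390,365)))
tp=np.array([430.26,-290.2]);R=np.array([[.9977,.0674],[.0674,-.9977]])
for p,z in [((241,220),144),((324,220),144),((237,247),176),((327,247),176),((239,359),176),((323,359),176)]:
    print(p,((plane(s,[p],z)[0,:2]-tp)@R).round(1))
k=plane(s,[(168,43),(404,25),(198,268),(395,258)],41)[:,:2];print('knobs',k.round(1),k.mean(0))
crop=cv2.cvtColor(s['pixels'],cv2.COLOR_RGB2BGR)[100:375,215:345];print(crop.shape)
cv2.imwrite('pics/c5.png',cv2.resize(crop,None,fx=2.15,fy=2.15,interpolation=2))
E
```

```text
[ 263  121   55   72 3583] ((467.7369689941406, -295.0297546386719), (54.13223648071289, 40.04042053222656), 6.958525657653809)
chip h (array([ 468.13004121, -294.86186338,   25.72977219]), np.float64(0.09111887858835531)) (array([ 468.07324159, -295.33746147,   24.42834708]), np.float64(0.806052948597148))
(241, 220) [ 24.7 -18.6]
(324, 220) [24.7 19. ]
(237, 247) [ 25.  -16.5]
(327, 247) [25.  16.1]
(239, 359) [-24.4 -17.6]
(323, 359) [-24.4  16.6]
knobs [[ 540.6 -206.1]
 [ 562.4 -362.9]
 [ 375.3 -226.3]
 [ 394.7 -383.9]] [ 468.23156644 -294.81177545]
(275, 130, 3)
```

View pics/c5.png

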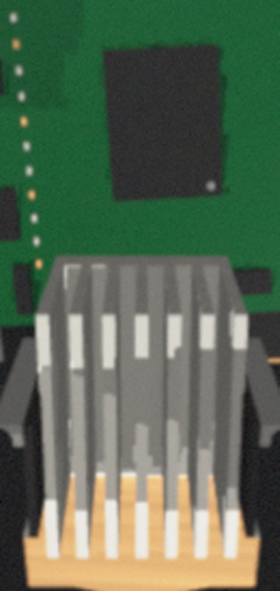

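Chip at (467.9, −295.0), yaw 7.0°, agreeing with the knobs. The heat sink is centred in the grip.

```bash

python3 -m pendant '[[0.6,0.1,0.3,-1],[1.6,0.3,1,-2],[2.8,0.55,2.5,-3.1],[3.5,0.7,4.5,-3.1],[3.71,0.73,6.5,-3.1],[3.71,0.73,8.5,-3.1],[3.71,0.73,10,-3.1],[3.71,0.73,10.8,-3.1],[3.71,0.73,11.2,-3.1],[3.71,0.73,11.2,-3.1]]'
python3 -m pendant '[[0,0,0.05,0],[0,0,0.1,0],[0,0,0.15,0],[0,0,0.2,0],[0,0,0.25,0],[0,0,0.25,0],[0,0,0.25,0],[0,0,0.25,0],[0,0,0.25,0],[0,0,0.25,0]]'
python3 -c "
from h import *
import pickle
s=snap('wrist','w6');pickle.dump(s,open('w6.pkl','wb'))
o=ctrl.get_obs();print(o['position'],o['ft_force'])"
```

```text
time: 29.45
position: [467.8, -295.0, 209.2]
eef_rot: [[0.993, 0.121, -0.0], [0.121, -0.993, 0.0], [-0.0, -0.0, -1.0]]
ft_force: [-0.5, 0.7, -0.6]
finger_gap: 35.4
finger_force: 40.6
time: 30.45
position: [467.9, -295.0, 206.9]
eef_rot: [[0.993, 0.121, 0.0], [0.121, -0.993, -0.0], [0.0, 0.0, -1.0]]
ft_force: [-0.2, -0.9, 0.2]
finger_gap: 35.2
finger_force: 40.8
[ 467.86304172 -294.99873544  206.87822997] [-0.15023771  0.30676066  1.26062273]
```

View pics/w6.png

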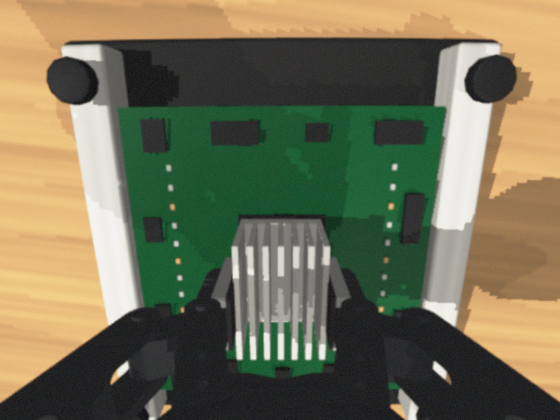

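Chip rim (238–328, row 216) shows evenly around the heat sink; release and rise.

```bash

python3 -m pendant '[[0,0,0.05,0],[0,0,0.05,0],[0,0,0.05,0],[0,0,0.05,0],[0,0,0.05,0],[0,0,0.05,0],[0,0,0.05,0],[0,0,0.05,0],[0,0,0.05,0],[0,0,0.05,0]]'
python3 -m pendant '[[0,0,0,0],[0,0,0,0],[0,0,0,0],[0,0,0,0],[0,0,-0.3,0],[0,0,-1.5,0],[0,0,-3.5,0],[0,0,-6,0],[0,0,-8.5,0],[-1,0,-11,0]]' 70
python3 -m pendant '[[-3,0,0,0],[-4,0,0,0],[-4,0,0,0],[-4,0,0,0],[-4,0,0,0],[-4,0,0,0],[-4,0,0,0],[-4,0,0,0],[-4,0,0,0],[-4,0,0,0]]'
python3 -c "
from h import *
import pickle
s=snap('wrist','w7');pickle.dump(s,open('w7.pkl','wb'))
o=ctrl.get_obs();print(o['position'],o['joints'])
cv2.imwrite('pics/v7.png',cv2.resize(cv2.imread('pics/w7.png')[80:270,190:390],None,fx=3,fy=3))"
```

```text
time: 31.5
position: [467.9, -295.0, 206.9]
eef_rot: [[0.993, 0.121, 0.0], [0.121, -0.993, -0.0], [0.0, 0.0, -1.0]]
ft_force: [-1.9, 0.8, 5.8]
finger_gap: 35.4
finger_force: 41.5
time: 32.5
position: [458.4, -296.0, 318.6]
eef_rot: [[0.993, 0.122, 0.001], [0.122, -0.993, -0.001], [0.001, 0.001, -1.0]]
ft_force: [-0.7, -0.6, 0.5]
finger_gap: 59.5
finger_force: 0.0
time: 33.5
position: [418.2, -301.0, 316.2]
eef_rot: [[0.993, 0.121, -0.0], [0.121, -0.993, 0.0], [-0.0, -0.0, -1.0]]
ft_force: [0.2, 0.5, 0.6]
finger_gap: 60.0
finger_force: 0.0
[ 418.22175718 -301.00059529  316.27570196] [-7.23374231e-01 -3.91875941e-02  1.82686638e+00  2.88418642e-05
  1.35387616e+00  7.25732755e-01]
```

View pics/v7.png

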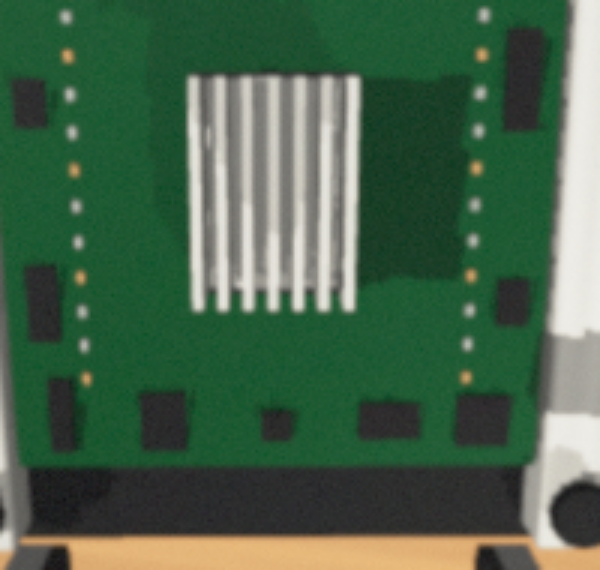

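```bash

python3 -m pendant '[[0.2,-1,-0.5,-4],[0.8,-4,-1,-12],[1.6,-8,-1.5,-20],[2.4,-12,-2,-28],[3.3,-16.5,-2.4,-36],[4.2,-21,-2.4,-44],[5,-25.5,-2.4,-52],[6,-30,-2.4,-60],[6.8,-34,-2.4,-68],[7.5,-38,-2.4,-76]]' 80
python3 - <<'E'
from m1 import *
s=pickle.load(open('w7.pkl','rb'))
P=plane(s,np.array([(188,75),(361,75),(356,311),(192,313)])/3+[190,80]-.3,61)[:,:2];print(P.round(1),P.mean(0))
o=ctrl.get_obs();print(o['position'],o['eef_rot'])
E
```

```text
time: 34.55
position: [446.3, 87.1, 340.6]
eef_rot: [[0.116, 0.993, 0.001], [0.993, -0.116, 0.0], [0.0, 0.001, -1.0]]
ft_force: [0.8, 0.3, 0.4]
finger_gap: 68.1
finger_force: 0.0
[[ 490.7 -273.4]
 [ 495.2 -309.6]
 [ 444.9 -315.8]
 [ 440.  -279.4]] [ 467.681191   -294.54594303]
[446.32134819  87.13702107 340.60809746] [[ 1.16417166e-01  9.93199918e-01  9.83073277e-04]
 [ 9.93200386e-01 -1.16417296e-01  7.61494050e-05]
 [ 1.90078315e-04  9.67523661e-04 -9.99999514e-01]]
```

```bash

python3 -m pendant '[[3,-0.1,0,-3],[6.5,-0.2,0,-6],[10,-0.4,0,-7.7],[13.5,-0.5,0,-7.7],[16.5,-0.6,0,-7.7],[18.8,-0.7,0,-7.7],[20,-0.7,0,-7.7],[20.35,-0.7,0,-7.7],[20.35,-0.7,0,-7.7],[20.35,-0.7,0,-7.7]]'
python3 - <<'E'
from m1 import *
s=snap('wrist','w8');pickle.dump(s,open('w8.pkl','wb'))
o=ctrl.get_obs();print(o['position'],o['eef_rot'][:,0])
cv2.imwrite('pics/v8.png',cv2.resize(cv2.imread('pics/w8.png')[30:330,120:450],None,fx=2,fy=2,interpolation=2))
E
```

```text
time: 35.55
position: [464.6, 287.2, 340.2]
eef_rot: [[-0.011, 1.0, -0.0], [1.0, 0.011, -0.0], [-0.0, -0.0, -1.0]]
ft_force: [-0.2, 0.5, -0.2]
finger_gap: 68.4
finger_force: 0.0
[464.58010865 287.16856209 340.25733284] [-1.06987190e-02  9.99942708e-01 -3.43506757e-04]
```

View pics/v8.png

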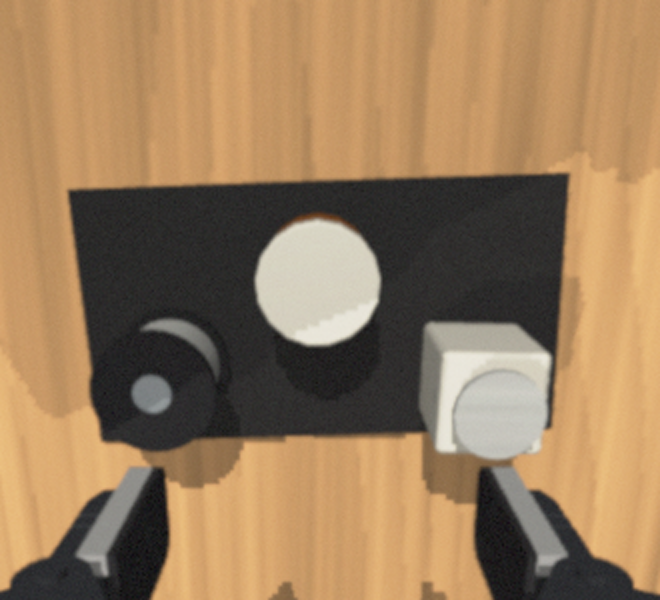

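```bash
python3 - <<'E'
from m1 import *
s=pickle.load(open('w8.pkl','rb'));hsv=cv2.cvtColor(s['pixels'],cv2.COLOR_RGB2HSV).astype(int);V=hsv[...,2];Sa=hsv[...,1]
q=lambda L,z:plane(s,np.array(L,float)/2+[120,30]-.25,z)[:,:2]
c,st,i=blob(s,(Sa<70)&(V>120),(279,171));print('cap',st,circ(plane(s,c,49)[:,:2]))
print('hole',q([(151.5,393.5)],47),'flange',circ(q([(90,388),(153,450),(215,395),(110,428),(200,432)],47)))
print('disc',q([(500,413.5)],66))
P=q([(443,352),(552,353),(541,453),(436,451)],55);print('disp',P,P.mean(0))
P=q([(69,190),(569,174),(551,427),(102,440)],3);print('mat',P,P.mean(0))
E
```

```text
cap [ 247  139   63   64 3122] (array([462.01520069, 314.47189548]), np.float64(24.108707556818157))
hole [[394.60417627 268.08198055]] flange (array([395.23570919, 268.76932206]), np.float64(25.48286602200515))
disc [[532.46514321 268.22845754]]
disp [[511.1153224  289.32027185]
 [553.7693857  289.39930328]
 [553.95794662 246.92111655]
 [510.92250797 247.43477694]] [532.44129067 268.26886716]
mat [[352.3327269  346.68687449]
 [571.13766954 355.87816491]
 [575.93905746 237.22432029]
 [357.27263384 227.95733324]] [464.17052193 291.93667323]
```

```bash

python3 -m pendant '[[1,-0.1,0.5,0],[2.2,-0.2,1.5,0],[2.78,-0.2,3.5,0],[2.78,-0.2,6,0],[2.78,-0.2,8.5,0],[2.78,-0.2,11,0],[2.78,-0.2,13.2,0],[2.78,-0.2,15,0],[2.78,-0.2,15.8,0],[2.78,-0.2,15.95,0]]'
python3 -m pendant '[[0,0,0,0],[0,0,0,0],[0,0,0,0],[0,0,0,0],[0,0,0,0],[0,0,-0.3,0],[0,0,-1.2,0],[0,0,-3,0],[0,0,-5.5,0],[0,0,-8,0]]' 20 50
```

```text
time: 36.6
position: [461.2, 315.9, 179.0]
eef_rot: [[-0.012, 1.0, -0.003], [1.0, 0.012, -0.001], [-0.001, -0.003, -1.0]]
ft_force: [0.6, 0.7, -0.6]
finger_gap: 68.5
finger_force: 0.0
time: 37.6
position: [461.8, 315.7, 261.7]
eef_rot: [[-0.012, 1.0, -0.001], [1.0, 0.012, -0.0], [-0.0, -0.001, -1.0]]
ft_force: [1.0, 1.1, -1.0]
finger_gap: 47.6
finger_force: 51.5
```

```bash

python3 -m pendant '[[-0.8,0.2,0,0],[-3,0.6,0,0],[-7,1.4,0,0],[-11.5,2.3,0,0],[-16,3.2,0,0],[-20.5,4.1,0,0],[-25,5,0,0],[-29.5,5.9,0,0],[-33.5,6.6,0,0],[-35.8,7.1,0,0]]'
python3 -m pendant '[[-0.52,0.1,0.5,0],[-0.52,0.1,1.5,0],[-0.52,0.1,3,0],[-0.52,0.1,4.5,0],[-0.52,0.1,5.5,0],[-0.52,0.1,6,0],[-0.52,0.1,6,0],[-0.52,0.1,6,0],[-0.52,0.1,6,0],[-0.52,0.1,6,0]]'
python3 - <<'E'
from m1 import *
s=snap('wrist','w9');pickle.dump(s,open('w9.pkl','wb'))
o=ctrl.get_obs();print(o['position'],o['eef_rot'][:,0])
cv2.imwrite('pics/v9.png',s['pixels'][200:420,130:430,::-1].repeat(2,0).repeat(2,1))
E
```

```text
time: 38.6
position: [537.0, -44.6, 260.3]
eef_rot: [[-0.009, 1.0, -0.001], [1.0, 0.009, -0.001], [-0.001, -0.001, -1.0]]
ft_force: [-0.1, 0.3, -0.4]
finger_gap: 47.7
finger_force: 51.5
time: 39.6
position: [538.8, -46.5, 201.5]
eef_rot: [[-0.012, 1.0, 0.001], [1.0, 0.012, -0.0], [-0.0, 0.001, -1.0]]
ft_force: [0.9, 0.4, -1.1]
finger_gap: 47.6
finger_force: 51.5
[538.72785373 -46.52428531 201.44113914] [-1.16721773e-02  9.99931848e-01 -2.44967255e-04]
```

View pics/v9.png

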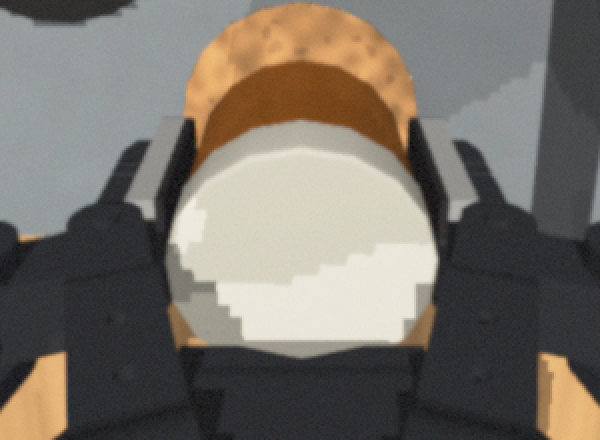

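```bash
python3 - <<'E'
from m1 import *
s=pickle.load(open('w9.pkl','rb'))
q=lambda L,z:plane(s,np.array(L,float)/2+[130,200]-.25,z)[:,:2]
P=q([(300,3),(240,20),(360,19),(205,55),(396,55),(187,95),(413,95)],6);print('pad',circ(P))
hsv=cv2.cvtColor(s['pixels'],cv2.COLOR_RGB2HSV).astype(int)
c,st,i=blob(s,(hsv[...,1]<75)&(hsv[...,2]>110)&(np.arange(420)[:,None]>258)&(np.arange(420)[:,None]<372)&(abs(np.arange(560)-281)<70),(280,320));c=c[(c[:,1]<355)];print(st,'cap edge',circ(plane(s,c,69.7)[:,:2]))
P=q([(302,121),(240,133),(365,133),(168,255),(438,255)],69.7);print('cap',circ(P))
E
```

```text
pad (array([538.16058221, -46.83131476]), np.float64(29.760578197486275))
[  214   260   135   112 12558] cap edge (array([538.3745032 , -43.65168885]), np.float64(23.567874125947633))
cap (array([538.59694714, -42.71752913]), np.float64(23.560390183507952))
```

```bash
python3 - <<'E'
from m1 import *
s=pickle.load(open('w9.pkl','rb'))
q=lambda L,z:plane(s,np.array(L,float)/2+[130,200]-.25,z)[:,:2]
print(q([(302,148)],69.7),q([(300,61)],23.7),q([(300,3)],6),q([(302,121)],58))
print('cap top',circ(q([(302,148),(245,158),(358,158),(215,174),(385,172)],69.7)))
E
```

```text
[[538.209721   -24.12246684]] [[537.86142236 -25.78266767]] [[537.74709677 -16.82646787]] [[538.24030077 -24.75323237]]
cap top (array([538.39451893, -47.93663619]), np.float64(23.84760797646298))
```

```bash

python3 -m pendant '[[0.05,0,0.3,0],[0.05,0,0.8,0],[0.05,0,1.2,0],[0.05,0,1.4,0],[0.05,0,1.5,0],[0.05,0,1.6,0],[0.05,0,1.65,0],[0.05,0,1.7,0],[0.05,0,1.7,0],[0.05,0,1.7,0]]'
python3 -m pendant '[[0,0,0.05,0],[0,0,0,0],[0,0,0,0],[0,0,0,0],[0,0,-0.3,0],[0,0,-1.5,0],[0,0,-3.5,0],[0,0,-6,0],[0,0,-8.5,0],[0,0,-11,0]]' 80
```

```text
time: 40.65
position: [538.3, -45.9, 184.7]
eef_rot: [[-0.012, 1.0, -0.001], [1.0, 0.012, -0.0], [-0.0, -0.001, -1.0]]
ft_force: [-6.9, 0.8, 10.9]
finger_gap: 47.5
finger_force: 52.2
time: 41.65
position: [538.4, -45.9, 295.9]
eef_rot: [[-0.012, 1.0, 0.001], [1.0, 0.012, -0.0], [-0.0, 0.001, -1.0]]
ft_force: [-0.1, 0.2, -1.1]
finger_gap: 68.3
finger_force: 0.0
```

```bash

python3 -m pendant '[[1,0,0,0],[3.5,0,0,0],[7,0,0,0],[11,0,0,0],[15,-0.1,0,0],[19,-0.1,0,0],[23,-0.16,0,0],[27,-0.16,0,0],[30,-0.16,0,0],[31.4,-0.16,0.5,0]]'
python3 -m pendant '[[0,0,1.5,0],[0,0,3.5,0],[0,0,5.5,0],[0,0,7.5,0],[0,0,9,0],[0,0,9.8,0],[0,0,10.2,0],[0,0,10.3,0],[0,0,10.3,0],[0,0,10.3,0]]'
```

```text
time: 42.65
position: [532.7, 270.9, 289.6]
eef_rot: [[-0.014, 1.0, 0.001], [1.0, 0.014, 0.001], [0.001, 0.001, -1.0]]
ft_force: [0.1, -0.4, -0.2]
finger_gap: 68.2
finger_force: 0.0
time: 43.65
position: [533.6, 268.2, 186.8]
eef_rot: [[-0.012, 1.0, 0.002], [1.0, 0.012, 0.001], [0.001, 0.002, -1.0]]
ft_force: [0.1, 0.8, 0.5]
finger_gap: 68.2
finger_force: 0.0
```

```bash

python3 -m pendant '[[0,0,0,0],[0,0,0,0],[0,0,0,0],[0,0,0,0],[0,0,0,0],[0,0,-0.3,0],[0,0,-1.2,0],[0,0,-3,0],[0,0,-5.5,0],[0,0,-7,0]]' 20 50
python3 -m pendant '[[-0.5,0,0,0],[-1.8,0,0,0],[-4,0,0,0],[-7,0,0,0],[-10,0,0,0],[-13,0,0,0],[-16,0,0,0],[-18.3,0,0,0],[-19.4,0,0.5,0],[-19.6,0,1.5,0]]'
python3 -m pendant '[[0,0,1,0],[0,0,2,0],[0,0,3,0],[0,0,3.5,0],[0,0,3.5,0],[0,0,3.5,0],[0,0,3.5,0],[0,0,3.5,0],[0,0,3.5,0],[0,0,3.5,0]]'
python3 - <<'E'
from m1 import *
s=snap('wrist','w10');pickle.dump(s,open('w10.pkl','wb'))
o=ctrl.get_obs();print(o['position'],o['eef_rot'][:,0])
cv2.imwrite('pics/v10.png',s['pixels'][180:420,130:430,::-1].repeat(2,0).repeat(2,1))
E
```

```text
time: 44.65
position: [533.5, 268.2, 257.9]
eef_rot: [[-0.012, 1.0, 0.002], [1.0, 0.012, 0.001], [0.001, 0.002, -1.0]]
ft_force: [-0.2, 0.4, -1.1]
finger_gap: 43.5
finger_force: 50.7
time: 45.65
position: [535.2, 70.5, 239.8]
eef_rot: [[-0.01, 1.0, -0.0], [1.0, 0.01, -0.0], [-0.0, -0.0, -1.0]]
ft_force: [0.3, 0.1, -1.2]
finger_gap: 43.4
finger_force: 50.7
time: 46.65
position: [535.5, 72.0, 206.0]
eef_rot: [[-0.012, 1.0, 0.001], [1.0, 0.012, 0.0], [0.0, 0.001, -1.0]]
ft_force: [1.1, -0.3, -1.2]
finger_gap: 44.0
finger_force: 50.7
[535.46051173  72.00950248 205.97719182] [-1.16248985e-02  9.99932428e-01  2.10983948e-05]
```

View pics/v10.png

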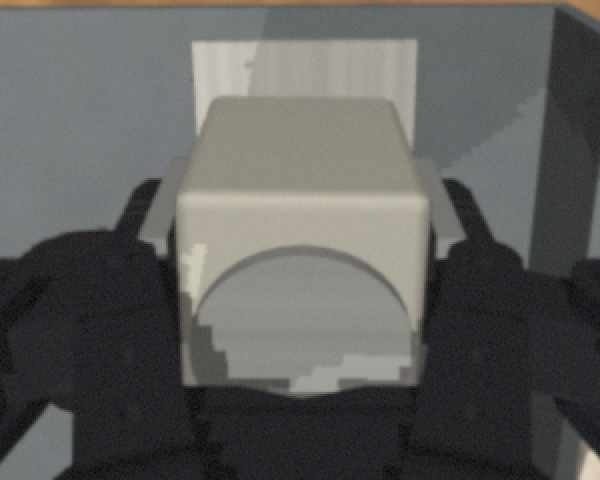

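```bash
python3 - <<'E'
from m1 import *
s=pickle.load(open('w10.pkl','rb'))
q=lambda L,z:plane(s,np.array(L,float)/2+[130,180]-.25,z)[:,:2]
P=q([(192,41),(417,39)],6);d=P[1]-P[0];n=np.array([d[1],-d[0]])/np.hypot(*d);print('pad',P,np.hypot(*d),np.degrees(np.arctan2(d[1],d[0])),P.mean(0)+n*29)
B=q([(211,97),(392,97)],22.5);T=q([(180,196),(427,196)],74.5);print('bottom',B,B.mean(0),'top',T,T.mean(0))
E
```

```text
pad [[506.51232181 100.73192904]
 [564.36219428 101.93490433]] 57.8623789193032 1.1912813592122637 [536.04017628  72.33968478]
bottom [[513.24590067  91.45481999]
 [556.31939034  91.95300541]] [534.7826455  91.7039127] top [[514.74784234  92.86320708]
 [555.40436231  93.3301874 ]] [535.07610233  93.09669724]
```

```bash

python3 -m pendant '[[0.05,0.07,0.3,-0.4],[0.05,0.07,0.8,-0.4],[0.05,0.07,1.2,-0.4],[0.05,0.07,1.35,-0.4],[0.05,0.07,1.45,-0.4],[0.05,0.07,1.5,-0.4],[0.05,0.07,1.55,-0.4],[0.05,0.07,1.6,-0.4],[0.05,0.07,1.6,-0.4],[0.05,0.07,1.6,-0.4]]'
python3 -m pendant '[[0,0,0.05,0],[0,0,0,0],[0,0,0,0],[0,0,0,0],[0,0,-0.3,0],[0,0,-1.5,0],[0,0,-3.5,0],[0,0,-6,0],[0,0,-8.5,0],[0,0,-11,0]]' 80
```

```text
time: 47.7
position: [536.1, 72.6, 189.9]
eef_rot: [[-0.019, 1.0, 0.0], [1.0, 0.019, 0.0], [0.0, 0.0, -1.0]]
ft_force: [0.1, -0.0, -1.0]
finger_gap: 43.4
finger_force: 50.7
time: 48.7
position: [536.1, 72.5, 301.9]
eef_rot: [[-0.019, 1.0, 0.001], [1.0, 0.019, 0.0], [0.0, 0.001, -1.0]]
ft_force: [-0.2, 1.0, -0.5]
finger_gap: 68.4
finger_force: 0.0
```

```bash

python3 -m pendant '[[0.6,-0.4,0,0],[2.2,-1.5,0,0],[4.8,-3.3,0,0],[8,-5.5,0,0],[11.2,-7.8,0,0],[14.4,-10,0,0],[17,-11.8,0,0],[18.9,-13.1,0,0],[19.83,-13.71,0.3,0],[19.83,-13.71,1,0]]'
python3 -m pendant '[[0,0,1.5,0],[0,0,3.5,0],[0,0,5.5,0],[0,0,7.5,0],[0,0,9.2,0],[0,0,10.2,0],[0,0,10.8,0],[0,0,11,0],[0,0,11,0],[0,0,11,0]]'
python3 -m pendant '[[0,0,0,0],[0,0,0,0],[0,0,0,0],[0,0,0,0],[0,0,0,0],[0,0,-0.3,0],[0,0,-1.2,0],[0,0,-3,0],[0,0,-5.5,0],[0,0,-8,0]]' 20 50
```

```text
time: 49.7
position: [394.9, 269.2, 290.2]
eef_rot: [[-0.021, 1.0, 0.001], [1.0, 0.021, 0.001], [0.001, 0.001, -1.0]]
ft_force: [-0.6, 0.2, -0.3]
finger_gap: 68.2
finger_force: 0.0
time: 50.7
position: [395.8, 268.4, 180.6]
eef_rot: [[-0.019, 1.0, 0.001], [1.0, 0.019, 0.001], [0.001, 0.001, -1.0]]
ft_force: [0.6, 0.2, 0.8]
finger_gap: 68.3
finger_force: 0.0
time: 51.7
position: [395.0, 268.1, 260.8]
eef_rot: [[-0.019, 1.0, -0.001], [1.0, 0.019, -0.0], [-0.0, -0.001, -1.0]]
ft_force: [0.1, 0.3, -1.6]
finger_gap: 49.7
finger_force: 52.2
```

```bash

python3 -m pendant '[[-0.6,0.2,0,0],[-2.4,0.7,0,0],[-5.4,1.6,0,0],[-9,2.7,0,0],[-12.8,3.8,0,0],[-16.6,5,0,0],[-20.2,6.1,0,0],[-23.3,7,0,0],[-25.3,7.6,0,0],[-25.88,7.78,0.5,0]]'
python3 -m pendant '[[0,0,1,0],[0,0,2.5,0],[0,0,4,0],[0,0,5,0],[0,0,5.2,0],[0,0,5.2,0],[0,0,5.2,0],[0,0,5.2,0],[0,0,5.2,0],[0,0,5.2,0]]'
python3 - <<'E'
from m1 import *
s=snap('wrist','w11');pickle.dump(s,open('w11.pkl','wb'))
o=ctrl.get_obs();print(o['position'],o['eef_rot'][:,0])
g=(255*(s['pixels'][190:400,150:420,::-1]/255.)**0.6).astype(np.uint8)
cv2.imwrite('pics/v11.png',g.repeat(2,0).repeat(2,1))
E
```

```text
time: 52.7
position: [478.3, 8.7, 254.6]
eef_rot: [[-0.016, 1.0, 0.001], [1.0, 0.016, -0.001], [-0.001, 0.001, -1.0]]
ft_force: [0.0, -0.3, -1.6]
finger_gap: 49.7
finger_force: 52.2
time: 53.7
position: [478.1, 10.9, 203.2]
eef_rot: [[-0.019, 1.0, 0.001], [1.0, 0.019, -0.0], [-0.0, 0.001, -1.0]]
ft_force: [0.5, -0.1, -2.0]
finger_gap: 49.7
finger_force: 52.2
[478.07968671  10.88386768 203.08828755] [-1.85817694e-02  9.99827342e-01 -7.02051230e-05]
```

View pics/v11.png

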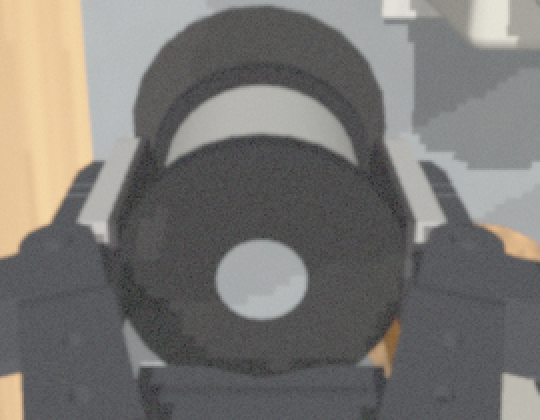

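```bash
python3 - <<'E'
from m1 import *
s=pickle.load(open('w11.pkl','rb'))
q=lambda L,z:plane(s,np.array(L,float)/2+[150,190]-.25,z)[:,:2]
print('pad',circ(q([(260,6),(133,108),(385,108),(165,45),(352,43),(205,18),(315,16)],6)),q([(260,6)],6))
print('hole',q([(262,279)],70.1),'flange',q([(262,133)],70.1),circ(q([(262,133),(190,150),(335,150),(118,240),(408,240)],70.1)))
E
```

```text
pad (array([477.19909074,  10.96160845]), np.float64(33.68618709773092)) [[476.72125033  44.58879592]]
hole [[477.76750865  10.95928665]] flange [[477.23739633  39.00856259]] (array([477.87736629,  13.30719154]), np.float64(25.645719835914452))
```

```bash

python3 -m pendant '[[0,-0.04,0.3,0],[0,-0.04,0.8,0],[0,-0.04,1.3,0],[0,-0.04,1.6,0],[0,-0.04,1.75,0],[0,-0.04,1.85,0],[0,-0.04,1.9,0],[0,-0.04,1.95,0],[0,-0.04,1.95,0],[0,-0.04,1.95,0]]'
python3 -m pendant '[[0,0,0.05,0],[0,0,0,0],[0,0,0,0],[0,0,0,0],[0,0,-0.3,0],[0,0,-1.5,0],[0,0,-3.5,0],[0,0,-6,0],[0,0,-9,0],[0.5,2,-12.5,0]]' 80
python3 -m pendant '[[-0.5,2,-2,0],[-1,2.5,-3,0],[-1,2.5,-3,0],[-1,2.5,-3,0],[-1,2.5,-3,0],[-1,2.5,-3,0],[-1,2.5,-3,0],[-1,2.5,-3,0],[-1,2.5,-3,0],[-1,2.5,-3,0]]'
python3 - <<'E'
from m1 import *
s=snap('wrist','w12');t=snap('scene','sc12');pickle.dump((s,t),open('w12.pkl','wb'))
print(ctrl.get_obs()['position'])
w=cv2.imread('pics/w12.png')[30:310,150:430];im=cv2.imread('pics/sc12.png')[140:290,50:350]
cv2.imwrite('pics/v12.png',np.hstack([cv2.resize(w,(450,450),interpolation=2),cv2.copyMakeBorder(cv2.resize(im,(350,175)),0,275,0,0,0)]))
E
```

```text
time: 54.75
position: [477.5, 10.9, 183.9]
eef_rot: [[-0.019, 1.0, -0.0], [1.0, 0.019, -0.0], [-0.0, -0.0, -1.0]]
ft_force: [-5.6, -0.1, 6.4]
finger_gap: 49.9
finger_force: 52.4
time: 55.75
position: [495.8, 16.2, 309.1]
eef_rot: [[-0.018, 1.0, -0.003], [1.0, 0.018, -0.0], [-0.0, -0.003, -1.0]]
ft_force: [1.6, -0.2, 0.0]
finger_gap: 68.3
finger_force: 0.0
time: 56.75
position: [522.6, 6.8, 338.3]
eef_rot: [[-0.019, 1.0, -0.0], [1.0, 0.019, -0.0], [-0.0, -0.0, -1.0]]
ft_force: [0.2, -0.7, 0.4]
finger_gap: 68.5
finger_force: 0.0
[522.63479914   6.78748754 338.2977039 ]
```

View pics/v12.png

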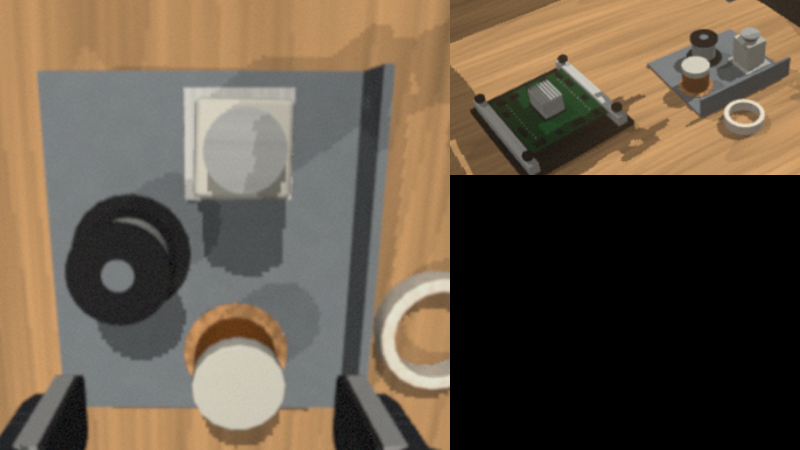

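All are back on their pads and upright: disc (245,150), hole (117,276), cap (238,384) in the crop, heat sink on the chip. Final numeric check.

```bash
python3 - <<'E'
from m1 import *
s,t=pickle.load(open('w12.pkl','rb'));hsv=cv2.cvtColor(s['pixels'],cv2.COLOR_RGB2HSV).astype(int);V=hsv[...,2];Sa=hsv[...,1]
q=lambda L,z:plane(s,np.array(L,float)*280/450+[150,30]-.2,z)[:,:2]
c,st,i=blob(s,(Sa<60)&(V>140),(298,269));print('cap',st,circ(plane(s,c,52)[:,:2]),'pad 538,-47.5')
print('hole',q([(117.5,276)],50),'pad 477.2,11')
print('disc',q([(245.5,150)],69),'body',q([(196,97),(293,98),(288,199),(197,196)],58).mean(0),'pad 535.9,72.2')
E
```

```text
cap [ 269  241   59   56 2532] (array([537.38733526, -46.96411566]), np.float64(24.354702592610007)) pad 538,-47.5
hole [[476.79596424  10.2336541 ]] pad 477.2,11
disc [[535.77326766  71.77730378]] body [535.58053416  71.9064239 ] pad 535.9,72.2
```

All within about 1 mm; hand in.

```bash
python3 -c "
from rig import ctrl
print(ctrl.close_job())"
```

```text
the job is handed in; nothing more can be done
None
```

The job is handed in at about 57 s: the heat sink sits flat and centred on the chip, long sides aligned, and the jar, spool and dispenser are back upright on their pads, each within about 1 mm of centre by the wrist camera; I never touched the tape.

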